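# Slide the letter gauge out over the shelf edge to its scored line

## Task

With the fingertips, push the flat aluminium letter gauge over the raised grey shelf towards the shelf's far edge (the long edge away from the robot), until the line scored right across the gauge lies along that edge and the 35 mm strip in front of the line sticks out, ready for the clerk on the other side to take. Only slide it: never pick it up or tip it, and leave it lying flat on the shelf. Leave the wooden block, the lead seal and the tongs where they are.

Things in the scene. Friction and masses are not known exactly. Their poses are not given: they have to be found in the camera images.
- shelf_edge (a point): Middle of the far long top edge of the raised grey painted steel shelf, at the height of its top face (70 mm above the counter). x points level outward, square to the edge, away from the shelf; y runs along the edge; z up. The shelf is fixed, 260 mm deep (x from -260 to 0 here) and 680 mm wide (y from -340 to 340), flat, with no rim; its place and yaw differ from run to run.
- gauge: Letter gauge: loose flat aluminium plate, 110 mm (x) by 150 mm (y), 6 mm thick, about 0.26 kg, lying flat on the shelf. Origin at the centre of its underside; x points to its leading side, the one nearest the far edge of the shelf; z up. Two through slots along y, 110 mm long: 10 mm wide at x = -31 mm and 6 mm wide at x = -7 mm. All its four sides are straight. It starts wholly on the shelf, turned up to 0.3 rad from square, and slides with ordinary friction.
- gauge_line (a point): Middle of the dark line scored across the whole width of the gauge, on its top face (6 mm above its underside), parallel to its y and 35 mm behind its leading side (75 mm ahead of its rear side). Same axes as the gauge.
- press: Black cast-iron hand press bolted to the shelf near its right end (seen from the robot). Foot 120 mm (x) by 80 mm (y), 175 mm tall including the lever, which reaches 125 mm out to +x at 165 mm height. Origin at the centre of its underside. Not used.
- block: Pale maple stamping block, 60 x 60 x 40 mm high, loose, standing on the shelf to the left of the gauge. Origin at the centre of its underside. To be left alone.
- seal: Grey lead seal, round disc 34 mm across and 8 mm high, loose, on the shelf to the left of the gauge. Origin at the centre of its underside. To be left alone.
- tongs: Small sealing tongs with two copper handles and steel jaws, lying flat near the left end of the shelf: 137 mm long (x from -71 to 66 mm), 53 mm wide, 12 mm high. Origin on the underside near the middle. To be left alone.
Not all that is in view belongs to the job. Of the things like the gauge, leave any that is orange; of the rest the smaller one is meant.

How it is judged:
By the outcome, as a careful person would: the job done as asked, in the order asked, and still so for the second after the job is handed in, with the robot touching nothing.
It also fails if it takes over 38 s, if anything falls off the work surface, if the arm or the gripper's body presses on something with over 40 N, if the wrist force passes 120 N, or if a joint passes its speed limit or range.

## Robot

A 7-joint arm with a two-finger parallel gripper is mounted at the origin on the work surface. World frame = base frame: x ahead of the robot, y to its left, z up, the work surface at z = 0. Lengths are in m, angles in rad, forces in N, time in s.
With the tool pointing down it reaches from about 0.4 to 0.875 m from the base axis. Payload 19.3 kg.
Tool frame: the origin (TCP) lies at the very end of the fingers, on their centre line; the grasp point (between the pads) lies 19 mm behind it; z points along the fingers, x is the direction in which the jaws open and shut, and the axes are right-handed (so a half turn about z gives the same grasp; the last joint's range is limited). The gripper opens to 85 mm and grips with 20 to 120 N. Pads are 22 mm wide; open, the fingers measure 114 mm over their backs; the gripper's body (76 mm by 85 mm) begins 54 mm behind the grasp point. The pads swing forward as they close: fully open they stand 13 mm farther back than shut.
Start: joints at [-1.265, 0.521, -0.036, 1.599, 0.021, 1.021, -0.113], TCP at [0.229, 0.581, 0.231] pointing down, gripper open.
Joint ranges: [-2.91, 2.91], [-0.3, 2.13], [-1.5, 1.42], [0.17, 2.43], [-1.26, 4.41], [0.16, 1.93], [-2.52, 2.52]. Speed limits (rad/s): [1.89, 1.89, 2.39, 2.39, 3.01, 3.01, 3.01].

## Interface

Orientations are given as [roll, pitch, yaw] about the fixed x, y, z axes, in that order (R = Rz(yaw) Ry(pitch) Rx(roll)).
In Python, from workcell import observe, eyes, job_done gives the robot as it stands. The module is installed in compiled form; this text tells all that it offers.
- The arm moves only by the shell command python3 -m pendant 'ROWS' [FORCE]. ROWS is JSON, a list of rows, each an object of numbers: "dx", "dy", "dz": the shift along the tool's x, y, z in mm; "ax", "ay", "az": the turn, a rotation vector about the tool's x, y, z in degrees; "claw": the finger opening in mm, from 0 to 85.4. A call has 1 to 10 rows; each row is the pose to reach, as a shift and turn from the pose commanded when the call began, along the tool's axes at that moment; what a row does not reach only later rows make up. A row lasts 1/12 s, in which the tool goes at most 41.7 mm and 7.16 degrees, less where a joint would pass 70% of its speed; a pose out of reach is approached as far as the arm can. A call with a gripper value outside its range is refused whole. The fingers move at their own pace and stop on an object; FORCE is the grip in N (left out, the last holds). Time passes only in rows, so rows that repeat a pose let the fingers close. It gives the time, the measured TCP pose, the force and the opening at its end, in the units of the state.
- observe(): the state, without advancing time (a new reading comes with each control period).
- eyes.grab_frame(name): name is "scene" or "top" or "wrist"; returns a dict with "image" (400x640x3 uint8, blue, green, red), "fovy" (degrees; the focal length in pixels is half the picture's height over the tangent of half this angle, whatever the lens; pixels are square), "cx", "cy" (the principal point, pixels), "view" (4x4, takes a point from world to camera coordinates). Camera axes: x right, y up, looking along -z (the intrinsics and any distortion apply to the point x, -y, -z); pixel columns grow to the right and rows downward; lengths in m; the calibration is good to about 2 mm. A picture is of the moment at which its call begins. There is no depth.
- job_done(): hands the job in, once; it reports no verdict.
The state is a dict: "clock": time; "qpos": joint angles; "qd": joint speeds; "joint_efforts": joint torques, N m; "position": TCP position; "tool_rot": TCP orientation; "force": force on the tool from outside, world axes, zero at the start; "moment": the same for the moment, N m; "grip_width": finger opening in m.
Only numpy, scipy, OpenCV 4.12 (cv2) and the standard library are available. Lean on these libraries where they do the work, as an engineer would, in place of code of your own. Each camera call takes 0.05 s, during which the arm holds its last target.

## Working session

There is one attempt and no reset: what is moved stays moved. The work goes in short steps, Python scripts to look and compute and a shell command to move; the robot and the scene stay as the last step left them, time stands still between calls to the robot, and variables do not carry over. Pictures are saved under pics/ and viewed, and the job is handed in when it is done.

```bash
mkdir -p pics; ls; python3 - <<'E'
from workcell import observe, eyes
import cv2,numpy as np
s=observe();print({k:np.round(v,3).tolist() for k,v in s.items()})
for n in("scene","top","wrist"):
    f=eyes.grab_frame(n);cv2.imwrite(f"pics/a_{n}.png",f["image"]);print(n,{k:(np.round(v,4).tolist()) for k,v in f.items() if k!="image"})
E
```

```text
pics
{'clock': 0.0, 'qpos': [-1.265, 0.522, -0.036, 1.6, 0.021, 1.021, -0.113], 'qd': [-0.002, 0.001, 0.0, 0.001, 0.001, 0.001, 0.0], 'joint_efforts': [0.001, -92.711, 1.98, -36.992, 0.018, 0.008, 0.0], 'position': [0.229, 0.581, 0.231], 'tool_rot': [3.142, 0.001, 1.195], 'force': [0.257, -0.242, -0.107], 'moment': [0.016, -0.023, 0.016], 'grip_width': 0.085}
scene {'fovy': 49.938, 'cx': 323.6148, 'cy': 197.0524, 'view': [[-0.8985, 0.439, -0.0021, 0.5757], [-0.3777, -0.7706, 0.5134, 0.2202], [0.2238, 0.4621, 0.8581, -1.1257], [0.0, 0.0, 0.0, 1.0]]}
top {'fovy': 49.8851, 'cx': 314.6415, 'cy': 202.0906, 'view': [[-0.0112, -0.9999, -0.0098, 0.0395], [0.9833, -0.0128, 0.1814, -0.6516], [-0.1815, -0.0076, 0.9834, -0.9988], [0.0, 0.0, 0.0, 1.0]]}
wrist {'fovy': 69.4451, 'cx': 325.344, 'cy': 201.5054, 'view': [[0.3666, 0.9304, -0.0003, -0.6252], [-0.8911, 0.351, -0.2875, 0.0386], [-0.2674, 0.1057, 0.9578, -0.3783], [0.0, 0.0, 0.0, 1.0]]}
```

View pics/a_top.png

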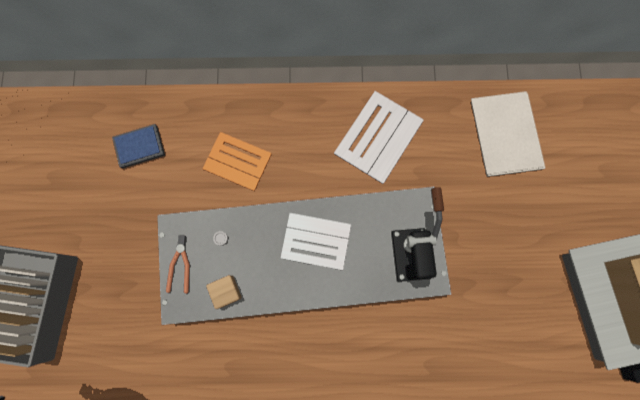

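View pics/a_scene.png

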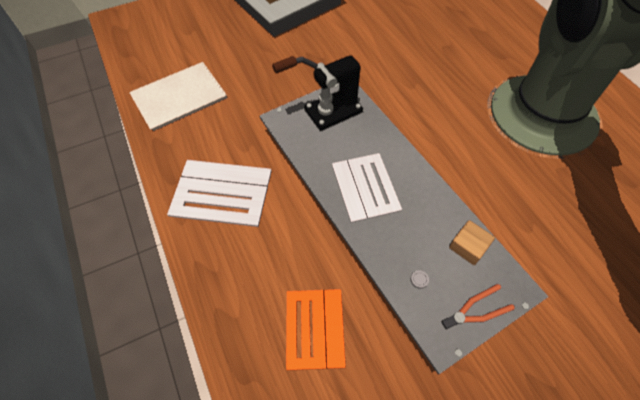

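View pics/a_wrist.png

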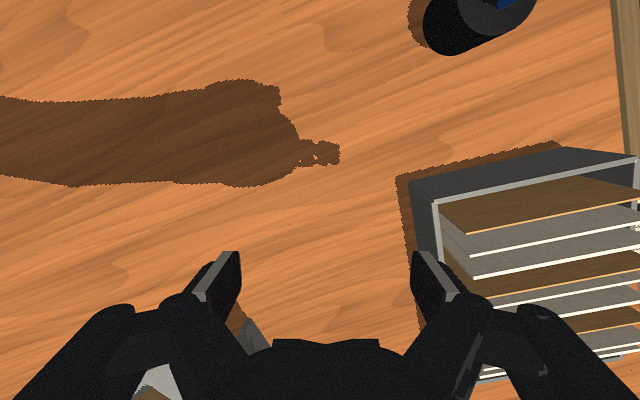

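Candidates: a white gauge on the shelf at top (316,241), a larger white plate on the counter at (379,137), an orange one at (237,160), and a blank cream sheet at (507,134). By the description (smaller, not orange, on the shelf), it's the one at (316,241). Next I'll check it in a close crop.

```bash
python3 - <<'E'
import cv2
t=cv2.imread("pics/a_top.png")
c=cv2.resize(t[200:280,266:366],None,fx=7,fy=7,interpolation=cv2.INTER_CUBIC);cv2.imwrite("pics/b1.png",c)
s=cv2.imread("pics/a_scene.png")
c=cv2.resize(s[145:230,320:412],None,fx=7,fy=7,interpolation=cv2.INTER_CUBIC);cv2.imwrite("pics/b2.png",c)
c=t[180:330,150:460];cv2.imwrite("pics/b3.png",cv2.resize(c,None,fx=2.58,fy=2.58,interpolation=cv2.INTER_CUBIC))
E
```

```text
(no output)
```

View pics/b1.png

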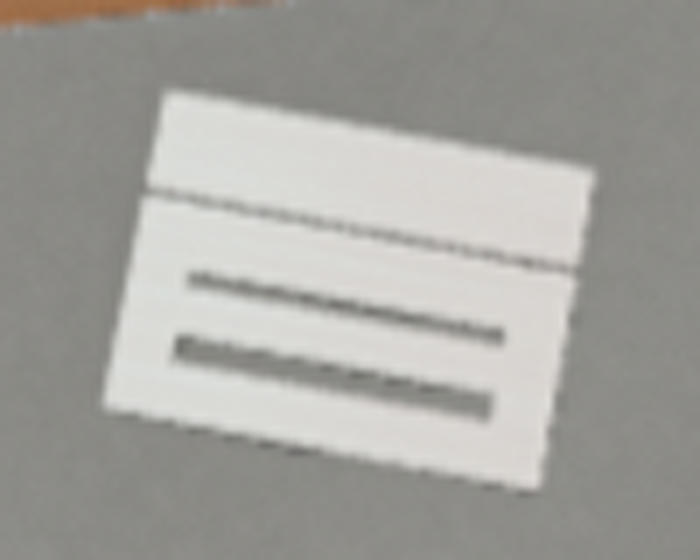

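View pics/b2.png

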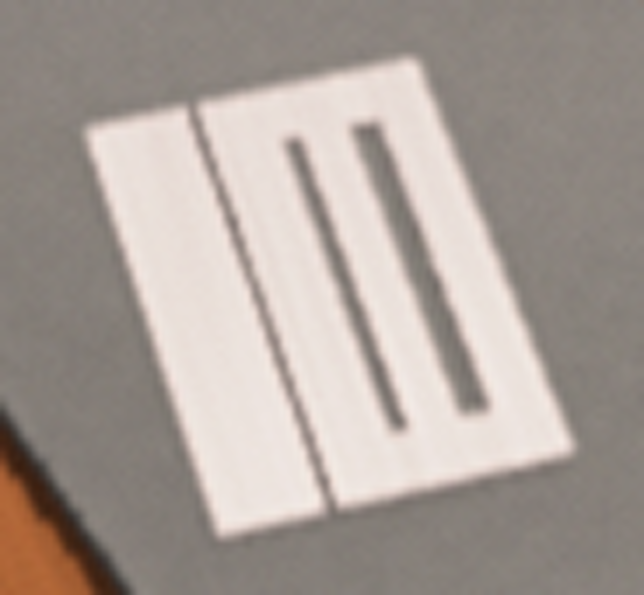

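View pics/b3.png

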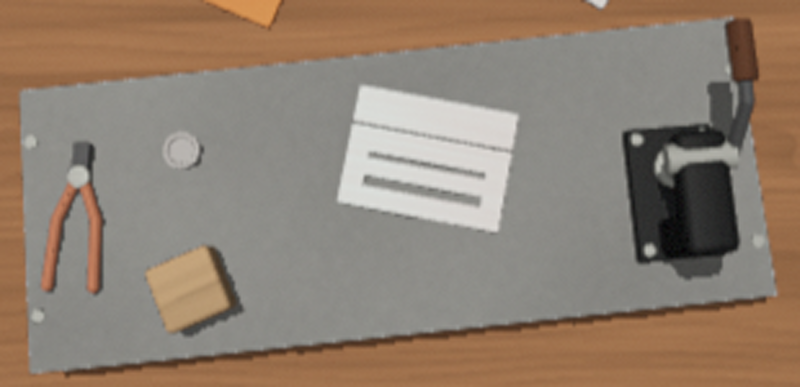

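The close crop confirms the choice: an aluminium plate with two slots and a scored line, corners at about top (289,213), (351,224), (343,269), (281,258). Next I'll measure positions and check for lens distortion on the straight shelf edges.

```bash
cat > h.py <<'E'
import numpy as np,cv2
from scipy.optimize import least_squares
from workcell import observe,eyes
def K(f):
    h=200/np.tan(np.radians(f["fovy"])/2); return h
def px2w(f,uv,z):
    uv=np.atleast_2d(uv).astype(float);fl=K(f);V=f["view"];R=V[:3,:3];c=-R.T@V[:3,3]
    d=np.c_[(uv[:,0]-f["cx"])/fl,-(uv[:,1]-f["cy"])/fl,-np.ones(len(uv))]@R
    return c+d*((z-c[2])/d[:,2])[:,None]
def w2px(f,P):
    P=np.atleast_2d(P);V=f["view"];q=P@V[:3,:3].T+V[:3,3];fl=K(f)
    return np.c_[f["cx"]+fl*q[:,0]/-q[:,2],f["cy"]-fl*q[:,1]/-q[:,2]]
def rect(c,yaw,x0,x1,y0,y1):
    R=np.array([[np.cos(yaw),-np.sin(yaw)],[np.sin(yaw),np.cos(yaw)]])
    return np.array([[x1,y1],[x1,y0],[x0,y0],[x0,y1]])@R.T+c
def fit(W,args,g):
    r=least_squares(lambda p:(rect(p[:2],p[2],*args)-W[:,:2]).ravel(),g);return r.x,r.fun.reshape(-1,2)*1e3
E
python3 - <<'E'
from h import *
t=eyes.grab_frame("top");s=eyes.grab_frame("scene")
G=(-.055,.055,-.075,.075);S=(-.26,0,-.34,.34)
m=lambda a,k,o:(np.array(a)+.5)/k-.5+np.array(o)
gt=m([(163,90),(597,169),(541,491),(103,408)],7,(266,200))
gs=m([(85,127),(413,57),(576,452),(218,538)],7,(320,145))  # leading right(y-), rear..., 
gs=gs[[3,0,1,2]]
st=m([(21,91),(728,18),(776,296),(31,372)],2.58,(150,180))
W=px2w(t,gt,.076);print("gauge top",W.round(4).tolist(),*fit(W,G,[.5,0,0]))
W=px2w(s,gs,.076);print("gauge scene",W.round(4).tolist(),*fit(W,G,[.5,0,0]))
W=px2w(t,st,.07);print("shelf",W.round(4).tolist(),*fit(W,S,[.6,0,0]))
# far edge straightness in top by gradient
im=t["image"].astype(float);d=im[:,:,2]-im[:,:,0]
pts=[]
for u in range(165,425,10):
    v0=214-(u-160)*.098;vs=np.arange(int(v0)-6,int(v0)+7);p=d[vs,u]
    hi,lo=p[:3].mean(),p[-3:].mean();th=(hi+lo)/2;i=np.where((p[:-1]>th)&(p[1:]<=th))[0]
    if len(i): i=i[0];pts.append((u,vs[i]+(p[i]-th)/(p[i]-p[i+1])))
pts=np.array(pts);W=px2w(t,pts,.07);k=np.polyfit(W[:,1],W[:,0],1)
print(k,np.arctan(-k[0]),((W[:,0]-np.polyval(k,W[:,1]))*1e3).round(1))
im=s["image"]
e=px2w(t,st,.07)
print(w2px(s,np.c_[e[:,:2],[.07]*4]).round(1).tolist())
E
```

```text
gauge top [[0.6245, 0.094, 0.076], [0.5952, -0.0548, 0.076], [0.4864, -0.0331, 0.076], [0.5158, 0.1144, 0.076]] [ 0.55548854  0.0301446  -0.19410516] [[-0.59440057 -0.91114859]
 [-0.21509243  0.71774482]
 [ 0.66110153  0.235989  ]
 [ 0.14839148 -0.04258523]]
gauge scene [[0.6252, 0.0946, 0.076], [0.5944, -0.0537, 0.076], [0.4874, -0.0319, 0.076], [0.5165, 0.1159, 0.076]] [ 0.5558767   0.03122898 -0.1987525 ] [[-0.62207567 -0.7008965 ]
 [ 0.60795969  0.51418961]
 [-0.27557082  0.44595127]
 [ 0.2896868  -0.25924438]]
shelf [[0.6233, 0.4134, 0.07], [0.6848, -0.2557, 0.07], [0.4266, -0.2835, 0.07], [0.367, 0.3902, 0.07]] [0.65489137 0.07793142 0.09107125] [[ 0.66356307  3.13609487]
 [ 0.99053159 -4.95358827]
 [ 0.29060095 -0.83297487]
 [-1.9446956   2.65046826]]
[-0.09112475  0.66250868] 0.09087377590011546 [-0.   0.3  0.3  0.2  0.2  0.3 -0.  -0.3 -0.4 -0.3 -0.4 -0.4 -0.4  0.2
  0.1 -0.1 -0.   0.1 -0.2 -0.4  0.5  0.4 -0.   0.4 -0.1 -0.1]
[[438.7, 371.0], [260.3, 116.0], [350.1, 74.8], [546.7, 295.0]]
```

Both cameras agree on the gauge, and the far edge comes out straight. Gauge centre ≈ (0.5557, 0.0307) with yaw ≈ -0.196. The edge is x = 0.6625 - 0.0911y, yaw 0.0909. My plan is to keep the fingers open with the jaw axis parallel to the edge, then use both fingertips as a two-point fence behind the rear side, pushing along tool +y. That squares the gauge up as it moves.

First move: over the spot behind the gauge at (0.4546, 0.0215), with the tool turned to yaw 1.662. The total is dx -438, dy +415, az -26.7°, split over two calls.

```bash
python3 -m pendant '[{"dx":-22,"dy":21,"az":-1.3},{"dx":-44,"dy":42,"az":-2.6},{"dx":-66,"dy":63,"az":-3.9},{"dx":-88,"dy":83,"az":-5.2},{"dx":-110,"dy":104,"az":-6.5},{"dx":-132,"dy":125,"az":-7.8},{"dx":-154,"dy":146,"az":-9.1},{"dx":-176,"dy":167,"az":-10.4},{"dx":-198,"dy":188,"az":-11.7},{"dx":-219,"dy":208,"az":-13}]' 60; python3 - <<'E'
from h import *
s=observe();R=cv2.Rodrigues(np.zeros(3))[0]
from scipy.spatial.transform import Rotation as Ro
r=Ro.from_euler("xyz",s["tool_rot"]);g=Ro.from_euler("xyz",[np.pi,0,np.pi/2+.0909])
print((r.inv().apply(np.array([.4546,.0215,.20])-s["position"])*1e3).round(1),(r.inv()*g).as_rotvec(degrees=True).round(2),s["clock"],s["qpos"].round(2))
E
```

```text
[-437.9  415.    31.3] [ -0.     0.03 -26.75] 0.25 [-1.27  0.52 -0.04  1.6   0.02  1.02 -0.11]schema error: expected keys dx, dy, dz, ax, ay, az, claw
```

Each row needs all the keys.

```bash
cat > togo.py <<'E'
import sys
from h import *
from scipy.spatial.transform import Rotation as Ro
# args d s z (mm, edge frame)
d,sl,z=[float(a)/1e3 for a in sys.argv[1:4]];e=.0909
n=np.array([np.cos(e),np.sin(e)]);t=np.array([-n[1],n[0]])
p=np.array([.6625,0])+d*n+sl*t
s=observe();r=Ro.from_euler("xyz",s["tool_rot"]);g=Ro.from_euler("xyz",[np.pi,0,np.pi/2+e])
print("togo",(r.inv().apply(np.array([*p,z])-s["position"])*1e3).round(1),(r.inv()*g).as_rotvec(degrees=True).round(2),"t",s["clock"],"q",s["qpos"].round(2),"F",s["force"].round(1),"w",s["grip_width"],"p",s["position"].round(4))
E
python3 -m pendant '[{"dx":-22,"dy":21,"dz":0,"ax":0,"ay":0,"az":-1.3,"claw":85},{"dx":-44,"dy":42,"dz":0,"ax":0,"ay":0,"az":-2.6,"claw":85},{"dx":-66,"dy":63,"dz":0,"ax":0,"ay":0,"az":-3.9,"claw":85},{"dx":-88,"dy":83,"dz":0,"ax":0,"ay":0,"az":-5.2,"claw":85},{"dx":-110,"dy":104,"dz":0,"ax":0,"ay":0,"az":-6.5,"claw":85},{"dx":-132,"dy":125,"dz":0,"ax":0,"ay":0,"az":-7.8,"claw":85},{"dx":-154,"dy":146,"dz":0,"ax":0,"ay":0,"az":-9.1,"claw":85},{"dx":-176,"dy":167,"dz":0,"ax":0,"ay":0,"az":-10.4,"claw":85},{"dx":-198,"dy":188,"dz":0,"ax":0,"ay":0,"az":-11.7,"claw":85},{"dx":-219,"dy":208,"dz":0,"ax":0,"ay":0,"az":-13,"claw":85}]' 60; python3 togo.py -205 40 180
```

```text
clock: 1.08
position: [0.3429, 0.2997, 0.2314]
tool_rot: [3.141, -0.0, 1.423]
force: [1.0, 0.1, -0.2]
grip_width: 0.0852
togo [-258.9  151.7   51.4] [ 1.000e-02 -0.000e+00 -1.369e+01] t 1.0833 q [-0.83  0.25 -0.02  2.03  0.01  0.86  0.57] F [ 1.   0.1 -0.2] w 0.08523099340046708 p [0.3429 0.2997 0.2314]
```

```bash
python3 -m pendant '[{"dx":-29,"dy":17,"dz":5,"ax":0,"ay":0,"az":-1.5,"claw":85},{"dx":-58,"dy":34,"dz":10,"ax":0,"ay":0,"az":-3,"claw":85},{"dx":-87,"dy":51,"dz":15,"ax":0,"ay":0,"az":-4.5,"claw":85},{"dx":-116,"dy":68,"dz":20,"ax":0,"ay":0,"az":-6,"claw":85},{"dx":-145,"dy":85,"dz":25,"ax":0,"ay":0,"az":-7.5,"claw":85},{"dx":-174,"dy":102,"dz":30,"ax":0,"ay":0,"az":-9,"claw":85},{"dx":-203,"dy":119,"dz":35,"ax":0,"ay":0,"az":-10.5,"claw":85},{"dx":-232,"dy":136,"dz":40,"ax":0,"ay":0,"az":-12,"claw":85},{"dx":-259,"dy":152,"dz":50,"ax":0,"ay":0,"az":-13.7,"claw":85},{"dx":-259,"dy":152,"dz":50,"ax":0,"ay":0,"az":-13.7,"claw":85}]'; python3 togo.py -205 40 95; python3 - <<'E'
from h import *
for n in("scene","wrist"): cv2.imwrite(f"pics/c_{n}.png",eyes.grab_frame(n)["image"])
E
```

```text
clock: 1.92
position: [0.4553, 0.0172, 0.1802]
tool_rot: [-3.141, 0.002, 1.657]
force: [-0.8, -0.8, -0.9]
grip_width: 0.0849
togo [ 4.2 -0.2 85.2] [-0.04  0.1  -0.27] t 1.9167 q [-0.24  0.33  0.08  2.09 -0.04  0.73  1.53] F [-0.8 -0.8 -0.9] w 0.08492894292225954 p [0.4553 0.0172 0.1802]
```

View pics/c_wrist.png

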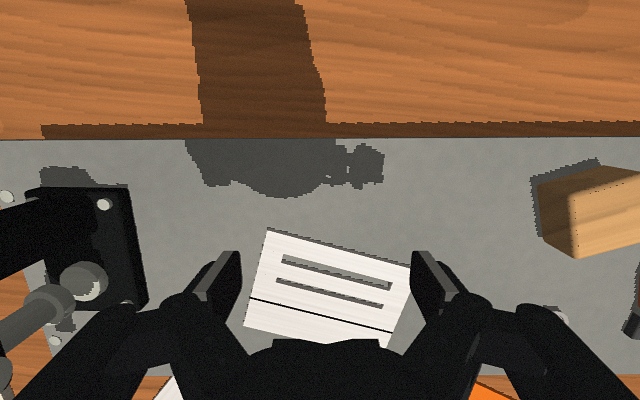

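View pics/c_scene.png

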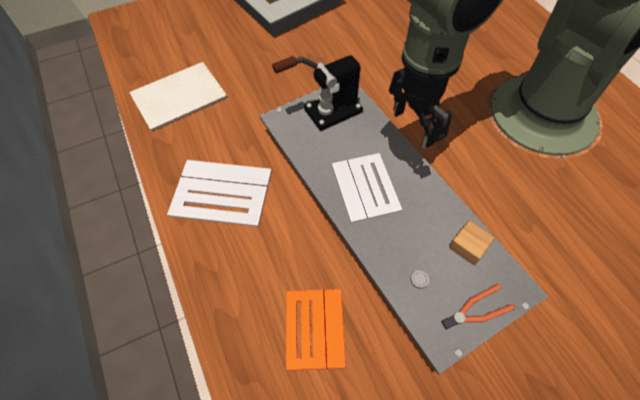

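The wrist picture shows the gauge just ahead of the open fingers, rear corners at about (268,228) and (410,267). The space behind it is bare shelf and the press is well to the left. Next I'll descend towards the shelf in measured steps.

```bash
python3 -m pendant '[{"dx":2,"dy":0,"dz":20,"ax":0,"ay":0,"az":0,"claw":85},{"dx":4,"dy":0,"dz":40,"ax":0,"ay":0,"az":0,"claw":85},{"dx":4,"dy":0,"dz":60,"ax":0,"ay":0,"az":0,"claw":85},{"dx":4,"dy":0,"dz":80,"ax":0,"ay":0,"az":0,"claw":85},{"dx":4,"dy":0,"dz":92,"ax":0,"ay":0,"az":0,"claw":85},{"dx":4,"dy":0,"dz":98,"ax":0,"ay":0,"az":0,"claw":85},{"dx":4,"dy":0,"dz":100,"ax":0,"ay":0,"az":0,"claw":85},{"dx":4,"dy":0,"dz":100,"ax":0,"ay":0,"az":0,"claw":85},{"dx":4,"dy":0,"dz":100,"ax":0,"ay":0,"az":0,"claw":85}]'; python3 togo.py -205 40 60; python3 - <<'E'
from h import *
f=eyes.grab_frame("scene");cv2.imwrite("pics/d_scene.png",cv2.resize(f["image"][60:200,340:500],None,fx=4,fy=4))
for n in("wrist",): cv2.imwrite(f"pics/d_{n}.png",eyes.grab_frame(n)["image"])
E
```

```text
clock: 2.77
position: [0.4544, 0.027, 0.082]
tool_rot: [3.141, -0.0, 1.661]
force: [-0.9, 0.2, 0.2]
grip_width: 0.0849
togo [-5.8 -0.2 22. ] [ 0.05 -0.01 -0.02] t 2.7667 q [-0.23  0.51  0.05  2.16 -0.06  0.47  1.53] F [-0.9  0.2  0.2] w 0.0849139031447251 p [0.4544 0.027  0.082 ]
```

View pics/d_wrist.png

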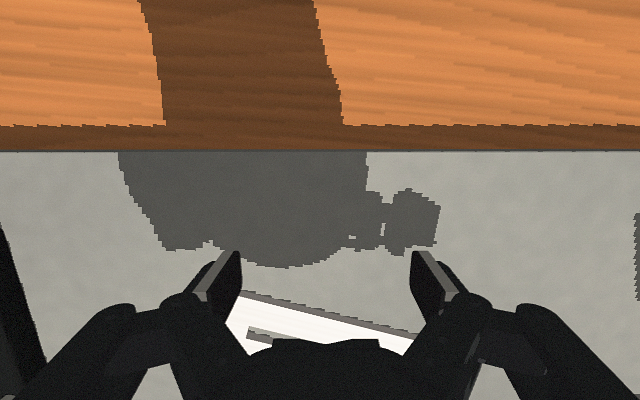

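View pics/d_scene.png

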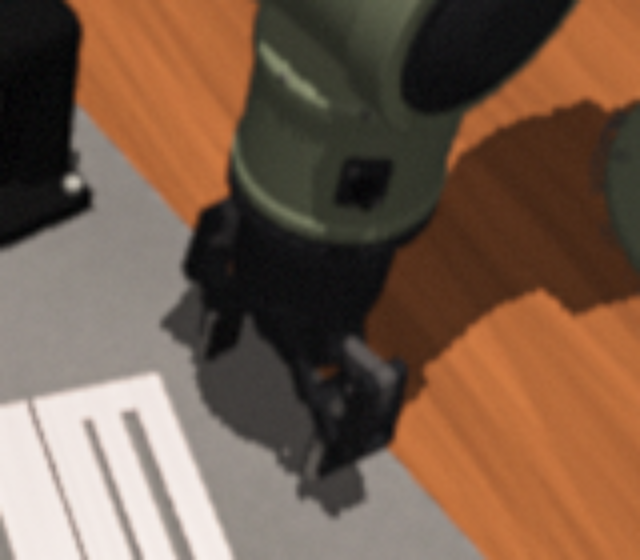

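The tips are still clear of the shelf, since the open pads stand back about 13 mm. I'll carry on down and watch the force.

```bash
python3 -m pendant '[{"dx":-3,"dy":0,"dz":8,"ax":0,"ay":0,"az":0,"claw":85},{"dx":-6,"dy":0,"dz":14,"ax":0,"ay":0,"az":0,"claw":85},{"dx":-6,"dy":0,"dz":18,"ax":0,"ay":0,"az":0,"claw":85},{"dx":-6,"dy":0,"dz":20,"ax":0,"ay":0,"az":0,"claw":85},{"dx":-6,"dy":0,"dz":20,"ax":0,"ay":0,"az":0,"claw":85}]'; python3 -m pendant '[{"dx":0,"dy":0,"dz":1,"ax":0,"ay":0,"az":0,"claw":85},{"dx":0,"dy":0,"dz":2,"ax":0,"ay":0,"az":0,"claw":85},{"dx":0,"dy":0,"dz":2,"ax":0,"ay":0,"az":0,"claw":85}]'; python3 togo.py -205 40 60;  python3 - <<'E'
from h import *
f=eyes.grab_frame("scene");cv2.imwrite("pics/e_scene.png",cv2.resize(f["image"][100:200,370:480],None,fx=6,fy=6,interpolation=cv2.INTER_CUBIC))
E
```

```text
clock: 3.28
position: [0.4542, 0.0205, 0.0607]
tool_rot: [-3.14, 0.0, 1.661]
force: [-1.0, -0.2, -0.0]
grip_width: 0.0848
clock: 3.53
position: [0.4546, 0.0207, 0.0593]
tool_rot: [3.142, 0.0, 1.661]
force: [0.1, 0.4, -0.2]
grip_width: 0.0854
togo [ 0.5  0.2 -0.7] [ 0.    0.   -0.04] t 3.5333 q [-0.21  0.56  0.05  2.17 -0.06  0.42  1.54] F [ 0.1  0.4 -0.2] w 0.08536756736005699 p [0.4546 0.0207 0.0593]
```

View pics/e_scene.png

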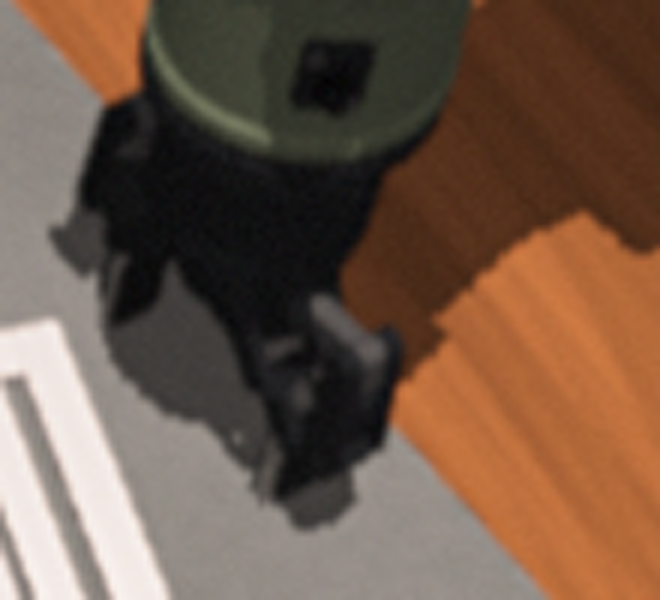

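```bash
for i in 1 ; do python3 -m pendant '[{"dx":0,"dy":0,"dz":0.5,"ax":0,"ay":0,"az":0,"claw":85},{"dx":0,"dy":0,"dz":1,"ax":0,"ay":0,"az":0,"claw":85},{"dx":0,"dy":0,"dz":1,"ax":0,"ay":0,"az":0,"claw":85}]'; python3 -m pendant '[{"dx":0,"dy":0,"dz":0.5,"ax":0,"ay":0,"az":0,"claw":85},{"dx":0,"dy":0,"dz":1,"ax":0,"ay":0,"az":0,"claw":85},{"dx":0,"dy":0,"dz":1,"ax":0,"ay":0,"az":0,"claw":85}]'; done; python3 togo.py -205 40 57
```

```text
clock: 3.83
position: [0.4546, 0.0207, 0.0583]
tool_rot: [3.142, -0.0, 1.661]
force: [-0.2, -0.9, -0.4]
grip_width: 0.085
clock: 4.08
position: [0.4545, 0.0206, 0.0572]
tool_rot: [-3.142, 0.0, 1.661]
force: [-0.4, -0.3, -0.3]
grip_width: 0.085
togo [0.6 0.2 0.2] [-0.    0.   -0.04] t 4.0833 q [-0.21  0.56  0.05  2.17 -0.06  0.42  1.54] F [-0.4 -0.3 -0.3] w 0.08499938924096063 p [0.4545 0.0206 0.0572]
```

```bash
python3 -m pendant '[{"dx":0,"dy":0,"dz":0.5,"ax":0,"ay":0,"az":0,"claw":85},{"dx":0,"dy":0,"dz":1,"ax":0,"ay":0,"az":0,"claw":85},{"dx":0,"dy":0,"dz":1,"ax":0,"ay":0,"az":0,"claw":85}]'; python3 togo.py -205 40 57;  python3 - <<'E'
from h import *
f=eyes.grab_frame("scene");cv2.imwrite("pics/f_scene.png",cv2.resize(f["image"][130:200,370:450],None,fx=8,fy=8,interpolation=cv2.INTER_CUBIC))
f=eyes.grab_frame("wrist");cv2.imwrite("pics/f_wrist.png",f["image"])
E
```

```text
clock: 4.33
position: [0.4546, 0.0206, 0.0569]
tool_rot: [3.141, -0.0, 1.661]
force: [-5.8, -1.1, 22.2]
grip_width: 0.0853
togo [ 0.6  0.2 -0.1] [ 0.02 -0.   -0.05] t 4.3333 q [-0.21  0.56  0.05  2.17 -0.06  0.41  1.54] F [-5.8 -1.1 22.2] w 0.08525752066727674 p [0.4546 0.0206 0.0569]
```

View pics/f_scene.png

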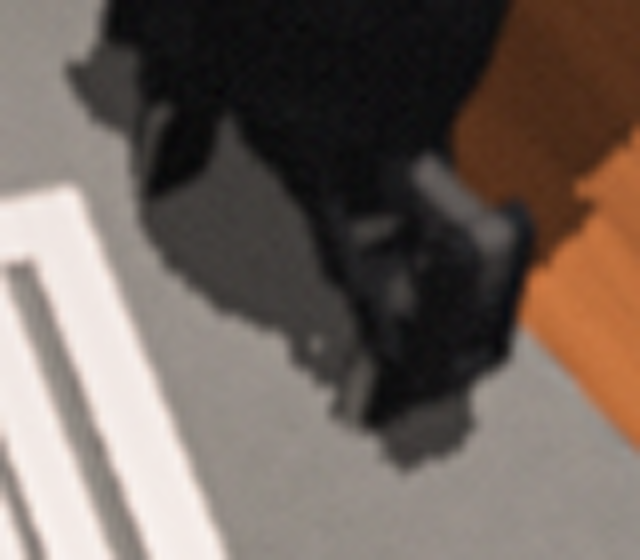

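View pics/f_wrist.png

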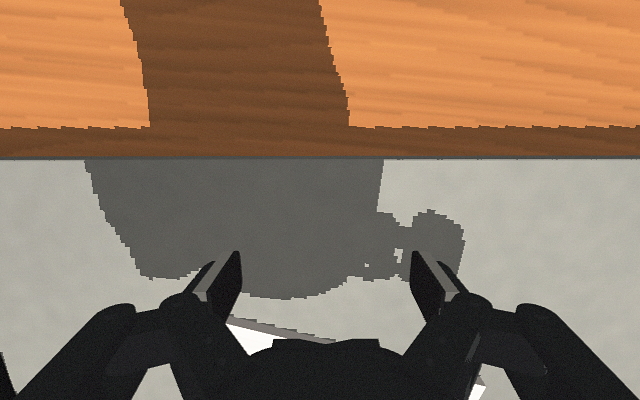

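I touched the shelf at TCP z = 0.0569 with 22 N, so the tips sit 13 mm behind the TCP. I'll lift 3 mm, which puts the tips about 2.3 mm above the shelf and below the 6 mm plate top, and start pushing along +dy.

```bash
python3 -m pendant '[{"dx":0,"dy":0,"dz":-3,"ax":0,"ay":0,"az":0,"claw":85},{"dx":0,"dy":4,"dz":-3,"ax":0,"ay":0,"az":0,"claw":85},{"dx":0,"dy":9,"dz":-3,"ax":0,"ay":0,"az":0,"claw":85},{"dx":0,"dy":14,"dz":-3,"ax":0,"ay":0,"az":0,"claw":85},{"dx":0,"dy":19,"dz":-3,"ax":0,"ay":0,"az":0,"claw":85},{"dx":0,"dy":24,"dz":-3,"ax":0,"ay":0,"az":0,"claw":85},{"dx":0,"dy":29,"dz":-3,"ax":0,"ay":0,"az":0,"claw":85},{"dx":0,"dy":34,"dz":-3,"ax":0,"ay":0,"az":0,"claw":85},{"dx":0,"dy":38,"dz":-3,"ax":0,"ay":0,"az":0,"claw":85},{"dx":0,"dy":40,"dz":-3,"ax":0,"ay":0,"az":0,"claw":85}]';  python3 togo.py -86 40 59;  python3 - <<'E'
from h import *
f=eyes.grab_frame("scene");cv2.imwrite("pics/g_scene.png",cv2.resize(f["image"][80:260,290:490],None,fx=3,fy=3,interpolation=cv2.INTER_CUBIC))
E
```

```text
clock: 5.27
position: [0.495, 0.0243, 0.0592]
tool_rot: [3.141, 0.0, 1.661]
force: [-1.3, -0.8, -0.1]
grip_width: 0.085
togo [ 0.7 78.6  0.2] [ 0.01  0.   -0.04] t 5.2667 q [-0.21  0.6   0.05  2.07 -0.06  0.48  1.55] F [-1.3 -0.8 -0.1] w 0.08501063523173391 p [0.495  0.0243 0.0592]
```

View pics/g_scene.png

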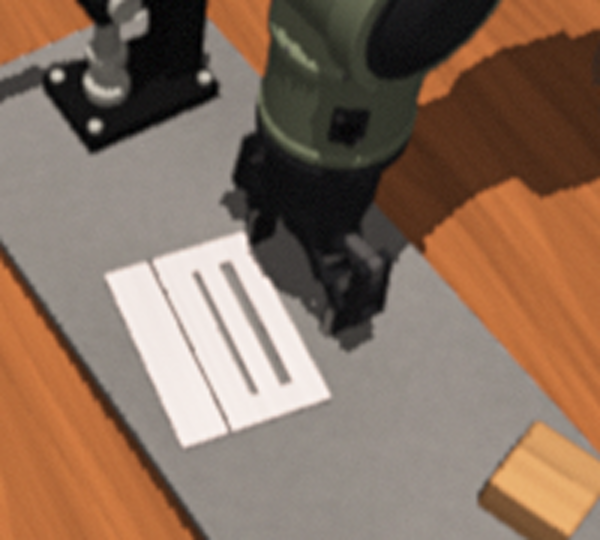

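The right finger is at the right rear corner (crop ~(250,240)) and is turning the plate as planned. The plate is still flat, so I'll continue.

```bash
python3 -m pendant '[{"dx":0,"dy":4,"dz":0,"ax":0,"ay":0,"az":0,"claw":85},{"dx":0,"dy":8,"dz":0,"ax":0,"ay":0,"az":0,"claw":85},{"dx":0,"dy":12,"dz":0,"ax":0,"ay":0,"az":0,"claw":85},{"dx":0,"dy":16,"dz":0,"ax":0,"ay":0,"az":0,"claw":85},{"dx":0,"dy":20,"dz":0,"ax":0,"ay":0,"az":0,"claw":85},{"dx":0,"dy":24,"dz":0,"ax":0,"ay":0,"az":0,"claw":85},{"dx":0,"dy":28,"dz":0,"ax":0,"ay":0,"az":0,"claw":85},{"dx":0,"dy":32,"dz":0,"ax":0,"ay":0,"az":0,"claw":85},{"dx":0,"dy":36,"dz":0,"ax":0,"ay":0,"az":0,"claw":85},{"dx":0,"dy":40,"dz":0,"ax":0,"ay":0,"az":0,"claw":85}]';  python3 togo.py -86 40 59;  python3 - <<'E'
from h import *
f=eyes.grab_frame("scene");cv2.imwrite("pics/h_scene.png",cv2.resize(f["image"][80:260,270:470],None,fx=3,fy=3,interpolation=cv2.INTER_CUBIC))
E
```

```text
clock: 6.15
position: [0.5345, 0.0279, 0.0593]
tool_rot: [-3.141, -0.0, 1.661]
force: [-1.4, -0.5, 0.6]
grip_width: 0.0852
togo [ 0.6 38.9  0.3] [-0.01 -0.   -0.03] t 6.15 q [-0.2   0.64  0.05  1.96 -0.06  0.54  1.55] F [-1.4 -0.5  0.6] w 0.08520636886660894 p [0.5345 0.0279 0.0593]
```

View pics/h_scene.png

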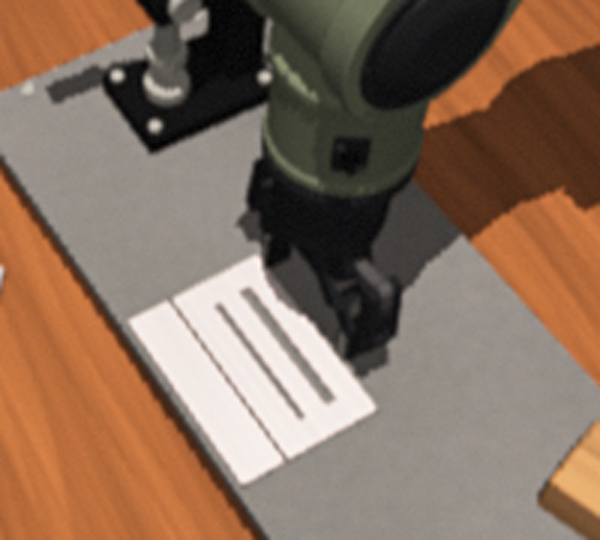

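It's squaring up, with the leading side almost parallel to the edge. I'll push another 26 mm and then measure exactly.

```bash
python3 -m pendant '[{"dx":0,"dy":4,"dz":0,"ax":0,"ay":0,"az":0,"claw":85},{"dx":0,"dy":8,"dz":0,"ax":0,"ay":0,"az":0,"claw":85},{"dx":0,"dy":12,"dz":0,"ax":0,"ay":0,"az":0,"claw":85},{"dx":0,"dy":16,"dz":0,"ax":0,"ay":0,"az":0,"claw":85},{"dx":0,"dy":20,"dz":0,"ax":0,"ay":0,"az":0,"claw":85},{"dx":0,"dy":23,"dz":0,"ax":0,"ay":0,"az":0,"claw":85},{"dx":0,"dy":25,"dz":0,"ax":0,"ay":0,"az":0,"claw":85},{"dx":0,"dy":26,"dz":0,"ax":0,"ay":0,"az":0,"claw":85},{"dx":0,"dy":26,"dz":0,"ax":0,"ay":0,"az":0,"claw":85}]';  python3 togo.py -86 40 59;  python3 - <<'E'
from h import *
f=eyes.grab_frame("scene");cv2.imwrite("pics/i0.png",f["image"]);cv2.imwrite("pics/i_scene.png",cv2.resize(f["image"][150:250,290:400],None,fx=6,fy=6,interpolation=cv2.INTER_CUBIC))
f=eyes.grab_frame("top");cv2.imwrite("pics/i1.png",f["image"]);cv2.imwrite("pics/i_top.png",cv2.resize(f["image"][180:260,260:360],None,fx=7,fy=7,interpolation=cv2.INTER_CUBIC))
E
```

```text
clock: 6.95
position: [0.5603, 0.0302, 0.0593]
tool_rot: [3.141, 0.0, 1.661]
force: [-0.3, 0.5, -0.1]
grip_width: 0.085
togo [ 0.7 13.   0.3] [ 0.01  0.   -0.04] t 6.95 q [-0.2   0.66  0.05  1.9  -0.06  0.58  1.56] F [-0.3  0.5 -0.1] w 0.08501990403902711 p [0.5603 0.0302 0.0593]
```

View pics/i_scene.png

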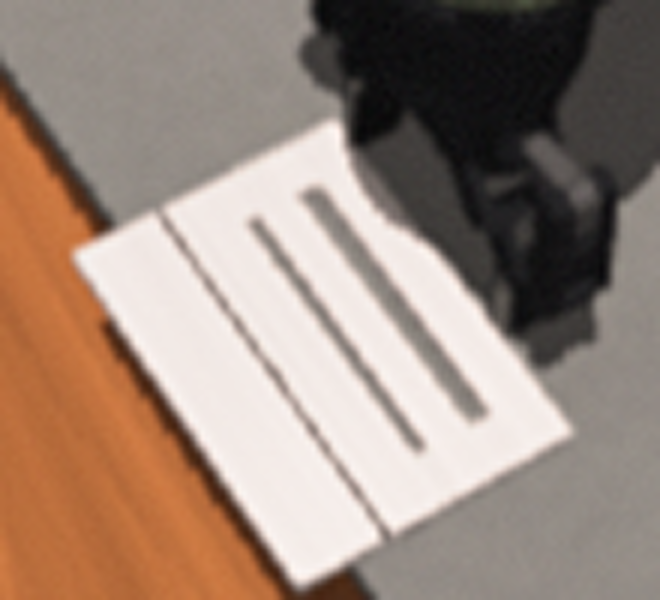

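View pics/i_top.png

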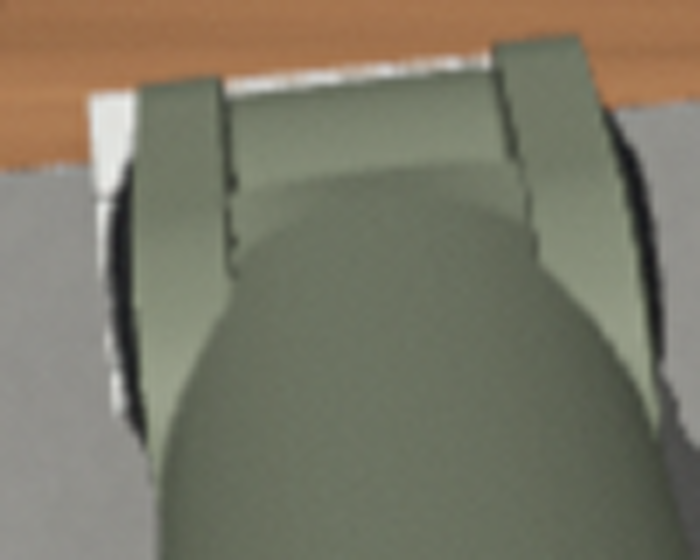

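```bash
python3 - <<'E'
from h import *
s=eyes.grab_frame("scene");t=eyes.grab_frame("top")
m=lambda a,k,o:(np.array(a)+.5)/k-.5+np.array(o)
e=.0909;n=np.array([np.cos(e),np.sin(e)]);tt=np.array([-n[1],n[0]])
D=lambda W:np.c_[(W[:,:2]-[.6625,0])@n,(W[:,:2]-[.6625,0])@tt]*1e3
c=m([(300,590),(72,255),(574,433),(157,210),(387,537)],6,(290,150))
W=px2w(s,c,.076);print("scene leadL,leadR,rearL,lineR,lineL\n",D(W).round(1))
v=W[0]-W[1];print("yaw lead",np.arctan2(-v[0],v[1]));v=W[4]-W[3];print("yaw line",np.arctan2(-v[0],v[1]))
c=m([(88,95),(490,57)],7,(260,180));W=px2w(t,c,.076);print("top lead",D(W).round(1))
# scene-side shelf edge check: profile across the edge in first scene pic, sampled perpendicular in shelf frame at z=.07
im=cv2.imread("pics/a_scene.png").astype(np.float32)
for y in(-.2,-.1,0.,.1,.2,.3):
    x=np.arange(-.012,.0121,.001);P=np.array([.6625,0])+x[:,None]*n+y*tt
    q=w2px(s,np.c_[P,np.full(len(x),.07)]).astype(np.float32)
    g=cv2.remap(im,q[:,:1],q[:,1:],cv2.INTER_LINEAR).mean(-1).ravel();print(y,g.round().astype(int).tolist())
E
```

```text
scene leadL,leadR,rearL,lineR,lineL
 [[ 22.4 135.5]
 [ 22.3 -15.6]
 [-88.3 134.8]
 [-13.1 -16.2]
 [-12.6 134.3]]
yaw lead 0.09032383849539574
yaw line 0.08746534239620463
top lead [[ 22.3 133.3]
 [ 21.2  -7.2]]
-0.2 [135, 136, 135, 134, 134, 134, 134, 133, 131, 129, 121, 109, 95, 83, 71, 60, 52, 46, 46, 48, 55, 68, 81, 95, 105]
-0.1 [128, 129, 129, 129, 129, 129, 129, 128, 128, 126, 121, 113, 99, 82, 66, 57, 50, 49, 49, 52, 61, 72, 86, 99, 109]
0.0 [127, 127, 126, 126, 126, 127, 127, 128, 128, 127, 125, 118, 104, 88, 69, 52, 43, 43, 44, 50, 60, 74, 89, 103, 109]
0.1 [124, 124, 125, 126, 127, 127, 128, 130, 131, 130, 128, 121, 107, 89, 70, 54, 46, 43, 41, 44, 49, 62, 75, 88, 95]
0.2 [128, 128, 128, 129, 130, 130, 130, 130, 130, 132, 132, 122, 109, 88, 67, 52, 46, 42, 41, 41, 47, 59, 75, 93, 107]
0.3 [135, 135, 135, 135, 135, 135, 135, 134, 135, 136, 133, 123, 108, 84, 62, 52, 47, 43, 40, 39, 43, 49, 61, 74, 85]
```

Scene and top agree: the plate is square to within about 3 mrad and the line is about 13-13.7 mm short of the edge. I'll push 12.5 mm gently, then look again.

```bash
python3 -m pendant '[{"dx":0,"dy":2.5,"dz":0,"ax":0,"ay":0,"az":0,"claw":85},{"dx":0,"dy":5,"dz":0,"ax":0,"ay":0,"az":0,"claw":85},{"dx":0,"dy":7.5,"dz":0,"ax":0,"ay":0,"az":0,"claw":85},{"dx":0,"dy":9.5,"dz":0,"ax":0,"ay":0,"az":0,"claw":85},{"dx":0,"dy":11,"dz":0,"ax":0,"ay":0,"az":0,"claw":85},{"dx":0,"dy":12,"dz":0,"ax":0,"ay":0,"az":0,"claw":85},{"dx":0,"dy":12.5,"dz":0,"ax":0,"ay":0,"az":0,"claw":85},{"dx":0,"dy":12.5,"dz":0,"ax":0,"ay":0,"az":0,"claw":85}]';  python3 togo.py -86 40 59;  python3 - <<'E'
from h import *
f=eyes.grab_frame("scene");cv2.imwrite("pics/j_scene.png",cv2.resize(f["image"][160:255,285:385],None,fx=6,fy=6,interpolation=cv2.INTER_CUBIC))
E
```

```text
clock: 7.82
position: [0.5727, 0.0313, 0.0593]
tool_rot: [3.142, 0.0, 1.661]
force: [-2.0, 0.4, 0.5]
grip_width: 0.0852
togo [0.6 0.6 0.3] [ 0.    0.   -0.04] t 7.8167 q [-0.2   0.68  0.05  1.86 -0.06  0.6   1.56] F [-2.   0.4  0.5] w 0.08524063953948476 p [0.5727 0.0313 0.0593]
```

View pics/j_scene.png

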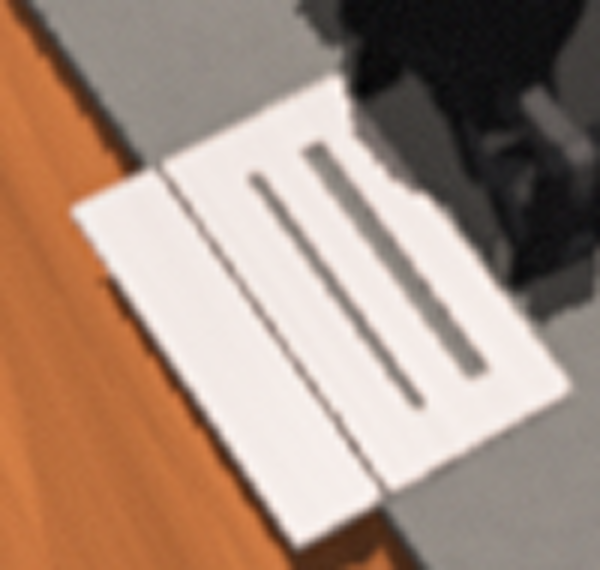

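The line now runs almost into the edge on both sides, with ends at crop (160,165) and (385,495). I'll back the fingers off so both cameras have a clear view for an exact check.

```bash
python3 -m pendant '[{"dx":0,"dy":-10,"dz":0,"ax":0,"ay":0,"az":0,"claw":85},{"dx":0,"dy":-30,"dz":0,"ax":0,"ay":0,"az":0,"claw":85},{"dx":0,"dy":-60,"dz":0,"ax":0,"ay":0,"az":0,"claw":85},{"dx":0,"dy":-90,"dz":0,"ax":0,"ay":0,"az":0,"claw":85},{"dx":0,"dy":-110,"dz":0,"ax":0,"ay":0,"az":0,"claw":85},{"dx":0,"dy":-120,"dz":0,"ax":0,"ay":0,"az":0,"claw":85}]';  python3 togo.py -86 40 59;  python3 - <<'E'
from h import *
f=eyes.grab_frame("scene");cv2.imwrite("pics/k0.png",f["image"]);cv2.imwrite("pics/k_scene.png",cv2.resize(f["image"][160:255,285:385],None,fx=6,fy=6,interpolation=cv2.INTER_CUBIC))
f=eyes.grab_frame("top");cv2.imwrite("pics/k1.png",f["image"]);cv2.imwrite("pics/k_top.png",cv2.resize(f["image"][175:255,250:350],None,fx=7,fy=7,interpolation=cv2.INTER_CUBIC))
E
```

```text
clock: 8.37
position: [0.4508, 0.0201, 0.0595]
tool_rot: [-3.141, 0.0, 1.661]
force: [0.5, -0.4, 0.5]
grip_width: 0.0851
togo [  0.8 123.    0.3] [-0.06  0.01 -0.05] t 8.3667 q [-0.21  0.55  0.05  2.18 -0.06  0.42  1.54] F [ 0.5 -0.4  0.5] w 0.08509062909992501 p [0.4508 0.0201 0.0595]
```

View pics/k_scene.png

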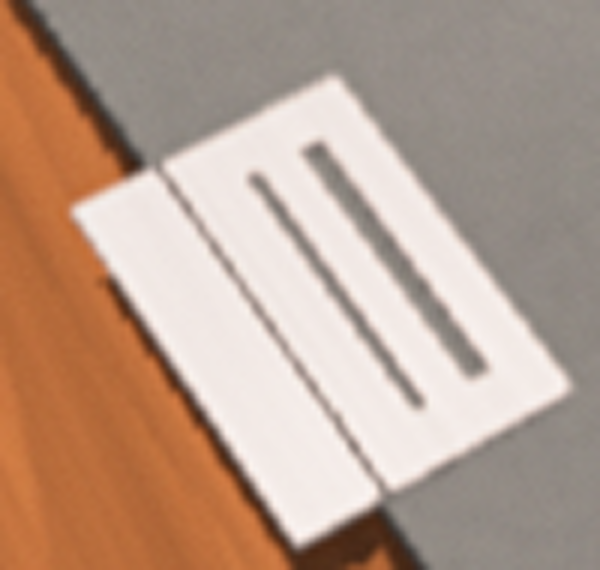

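View pics/k_top.png

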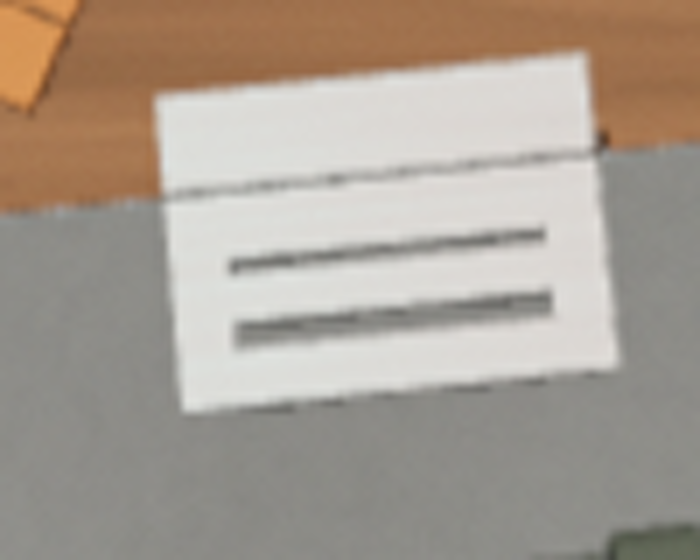

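Next I'll fit the line, both long sides, and the shelf edge on either side of the gauge to sub-pixel accuracy, in both cameras.

```bash
cat > fin.py <<'E'
from h import *
e=.0909;n=np.array([np.cos(e),np.sin(e)]);tt=np.array([-n[1],n[0]])
x=np.arange(-.1,.05,.00025)
for cam in("scene","top"):
    f=eyes.grab_frame(cam);im=f["image"].astype(np.float32)
    def prof(sv,z):
        P=np.array([.6625,0])+x[:,None]*n+sv*tt
        q=w2px(f,np.c_[P,np.full(len(x),z)]).astype(np.float32)
        return cv2.remap(im,q[:,:1],q[:,1:],cv2.INTER_LINEAR)[:,0]
    L=[];A=[];B=[];E=[]
    for sv in np.arange(-.005,.126,.005):
        g=prof(sv,.076)[:,0]  # blue
        k=(x>-.012)&(x<.012);w=np.clip(np.percentile(g[k],80)-12-g[k],0,None);L.append((sv,(x[k]*w).sum()/w.sum()))
        for lo,hi,O in((.02,.048,A),(-.09,-.062,B)):
            k=(x>lo)&(x<hi);O.append((sv,x[k][np.argmax(abs(np.gradient(cv2.GaussianBlur(g[k][:,None],(1,9),0)[:,0])))]))
    for sv in list(np.arange(-.09,-.03,.005))+list(np.arange(.15,.25,.005)):
        c=prof(sv,.07);k=(x>-.01)&(x<.005 if cam=="scene" else x<.01)
        h=c.mean(-1) if cam=="scene" else c[:,0]-c[:,2]
        h=cv2.GaussianBlur(h[:,None],(1,9),0)[:,0][k];E.append((sv,x[k][np.argmin(np.gradient(h))]))
    for nm,O in zip(("line","lead","rear","edge"),(L,A,B,E)):
        O=np.array(O);p=np.polyfit(O[:,0]-.06,O[:,1],1);r=O[:,1]-np.polyval(p,O[:,0]-.06)
        ok=abs(r)<2*r.std()+1e-4;p=np.polyfit(O[ok,0]-.06,O[ok,1],1)
        print(cam,nm,"at mid %.2f mm slope %.4f rms %.2f"%(p[1]*1e3,p[0],r[ok].std()*1e3))
E
python3 fin.py
```

```text
scene line at mid -0.75 mm slope -0.0001 rms 0.15
scene lead at mid 35.47 mm slope 0.0015 rms 0.25
scene rear at mid -76.24 mm slope -0.0020 rms 0.34
scene edge at mid 0.96 mm slope -0.0007 rms 0.32
top line at mid -1.33 mm slope 0.0006 rms 0.15
top lead at mid 34.81 mm slope 0.0028 rms 0.65
top rear at mid -76.71 mm slope -0.0016 rms 0.62
top edge at mid -0.02 mm slope 0.0006 rms 0.62
```

Both cameras put the line about 1.0-1.7 mm short of the edge, parallel to within 1 mrad. I'll bring the fingers back to the earlier push pose (+120 mm in the commanded frame) plus 1.3 mm, slowing before contact.

```bash
python3 togo.py -86 40 59; python3 -m pendant '[{"dx":0,"dy":15,"dz":0,"ax":0,"ay":0,"az":0,"claw":85},{"dx":0,"dy":40,"dz":0,"ax":0,"ay":0,"az":0,"claw":85},{"dx":0,"dy":70,"dz":0,"ax":0,"ay":0,"az":0,"claw":85},{"dx":0,"dy":95,"dz":0,"ax":0,"ay":0,"az":0,"claw":85},{"dx":0,"dy":110,"dz":0,"ax":0,"ay":0,"az":0,"claw":85},{"dx":0,"dy":115,"dz":0,"ax":0,"ay":0,"az":0,"claw":85},{"dx":0,"dy":117,"dz":0,"ax":0,"ay":0,"az":0,"claw":85},{"dx":0,"dy":118,"dz":0,"ax":0,"ay":0,"az":0,"claw":85},{"dx":0,"dy":118,"dz":0,"ax":0,"ay":0,"az":0,"claw":85}]';  python3 togo.py -86 40 59
```

```text
togo [  0.6 119.2   0.7] [ 0.09 -0.01 -0.04] t 8.5667 q [-0.21  0.55  0.05  2.17 -0.06  0.42  1.54] F [ 0.4  0.7 -0.1] w 0.08467285866837745 p [0.4546 0.0207 0.0595]
clock: 9.32
position: [0.5701, 0.031, 0.0592]
tool_rot: [-3.141, 0.0, 1.661]
force: [-0.1, -0.0, 0.2]
grip_width: 0.0851
togo [0.7 3.2 0.2] [-0.03  0.   -0.04] t 9.3167 q [-0.2   0.68  0.05  1.87 -0.06  0.6   1.56] F [-0.1 -0.   0.2] w 0.0850567857217154 p [0.5701 0.031  0.0592]
```

```bash
python3 -m pendant '[{"dx":0,"dy":0,"dz":0,"ax":0,"ay":0,"az":0,"claw":85},{"dx":0,"dy":0,"dz":0,"ax":0,"ay":0,"az":0,"claw":85},{"dx":0,"dy":0,"dz":0,"ax":0,"ay":0,"az":0,"claw":85}]';  python3 togo.py -86 40 59; python3 fin.py | grep -E "line|lead"
```

```text
clock: 9.57
position: [0.5703, 0.0311, 0.0595]
tool_rot: [-3.142, 0.0, 1.661]
force: [0.5, -0.2, -0.4]
grip_width: 0.0846
togo [0.7 3.  0.5] [-0.    0.   -0.04] t 9.5667 q [-0.2   0.68  0.05  1.87 -0.06  0.6   1.56] F [ 0.5 -0.2 -0.4] w 0.08464974703511766 p [0.5703 0.0311 0.0595]
scene line at mid -0.76 mm slope 0.0000 rms 0.15
scene lead at mid 35.51 mm slope 0.0018 rms 0.26fin.py:13: RuntimeWarning: invalid value encountered in scalar divide
  k=(x>-.012)&(x<.012);w=np.clip(np.percentile(g[k],80)-12-g[k],0,None);L.append((sv,(x[k]*w).sum()/w.sum()))
Traceback (most recent call last):
  File "fin.py", line 22, in <module>
    ok=abs(r)<2*r.std()+1e-4;p=np.polyfit(O[ok,0]-.06,O[ok,1],1)
                               ~~~~~~~~~~^^^^^^^^^^^^^^^^^^^^^^^
TypeError: expected non-empty vector for x
```

```bash
python3 -m pendant '[{"dx":0,"dy":1,"dz":0,"ax":0,"ay":0,"az":0,"claw":85},{"dx":0,"dy":2,"dz":0,"ax":0,"ay":0,"az":0,"claw":85},{"dx":0,"dy":3,"dz":0,"ax":0,"ay":0,"az":0,"claw":85},{"dx":0,"dy":3.5,"dz":0,"ax":0,"ay":0,"az":0,"claw":85},{"dx":0,"dy":3.5,"dz":0,"ax":0,"ay":0,"az":0,"claw":85},{"dx":0,"dy":3.5,"dz":0,"ax":0,"ay":0,"az":0,"claw":85}]';  python3 togo.py -86 40 59; python3 fin.py 2>/dev/null| grep -E "line|lead"
```

```text
clock: 10.17
position: [0.574, 0.0314, 0.0593]
tool_rot: [-3.141, 0.0, 1.661]
force: [-0.9, -0.1, 1.2]
grip_width: 0.085
togo [ 0.7 -0.7  0.3] [-0.01  0.   -0.04] t 10.1667 q [-0.2   0.68  0.05  1.86 -0.06  0.6   1.56] F [-0.9 -0.1  1.2] w 0.08495221066028628 p [0.574  0.0314 0.0593]
scene line at mid 0.55 mm slope 0.0010 rms 0.14
scene lead at mid 36.78 mm slope 0.0012 rms 0.30
```

The line moved 1.3 mm, as intended. I'll back off, rise clear and make the final check.

```bash
python3 -m pendant '[{"dx":0,"dy":-10,"dz":0,"ax":0,"ay":0,"az":0,"claw":85},{"dx":0,"dy":-30,"dz":0,"ax":0,"ay":0,"az":0,"claw":85},{"dx":0,"dy":-60,"dz":-10,"ax":0,"ay":0,"az":0,"claw":85},{"dx":0,"dy":-90,"dz":-30,"ax":0,"ay":0,"az":0,"claw":85},{"dx":0,"dy":-110,"dz":-55,"ax":0,"ay":0,"az":0,"claw":85},{"dx":0,"dy":-120,"dz":-80,"ax":0,"ay":0,"az":0,"claw":85},{"dx":0,"dy":-120,"dz":-90,"ax":0,"ay":0,"az":0,"claw":85},{"dx":0,"dy":-120,"dz":-90,"ax":0,"ay":0,"az":0,"claw":85},{"dx":0,"dy":-120,"dz":-90,"ax":0,"ay":0,"az":0,"claw":85}]';  python3 fin.py; python3 - <<'E'
from h import *
for c in("scene","top"): cv2.imwrite(f"pics/l_{c}.png",eyes.grab_frame(c)["image"])
f=cv2.imread("pics/l_top.png");cv2.imwrite("pics/l_crop.png",cv2.resize(f[175:255,250:350],None,fx=7,fy=7,interpolation=cv2.INTER_CUBIC))
E
```

```text
clock: 11.02
position: [0.4551, 0.0208, 0.1497]
tool_rot: [3.14, -0.0, 1.661]
force: [-0.4, 0.6, -0.2]
grip_width: 0.0853
scene line at mid 0.58 mm slope 0.0013 rms 0.13
scene lead at mid 36.81 mm slope 0.0010 rms 0.27
scene rear at mid -74.81 mm slope 0.0013 rms 0.35
scene edge at mid 0.89 mm slope -0.0001 rms 0.28
top line at mid -0.02 mm slope 0.0011 rms 0.17
top lead at mid 36.16 mm slope -0.0009 rms 0.69
top rear at mid -75.47 mm slope 0.0017 rms 0.65
top edge at mid -0.00 mm slope 0.0006 rms 0.63
```

View pics/l_crop.png

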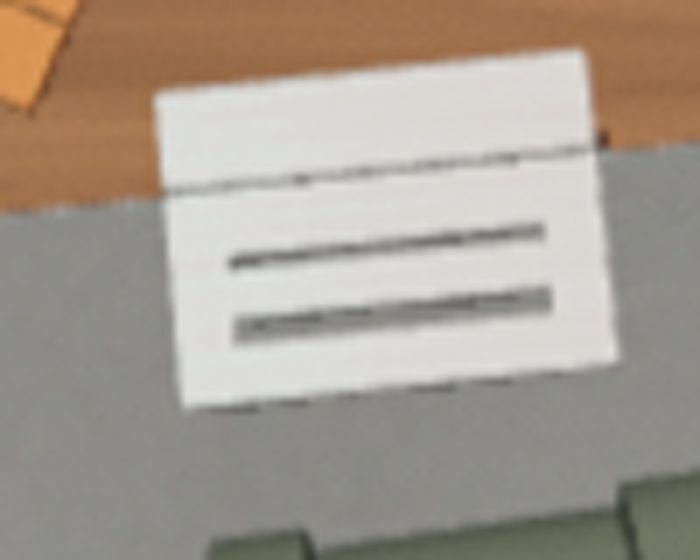

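View pics/l_scene.png

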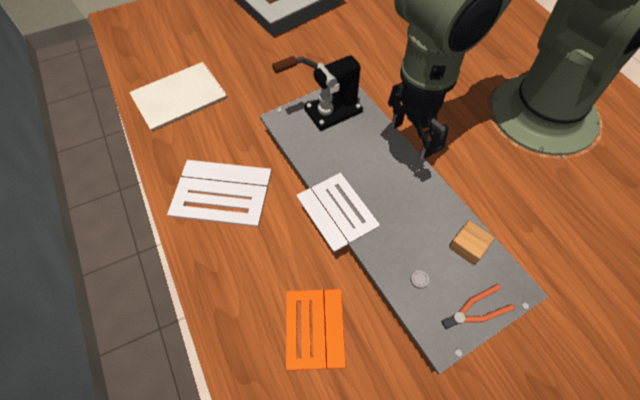

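The line sits on the edge, -0.3 mm by scene and 0.0 mm by top, and is parallel to about 1 mrad. The block (472,242), seal (420,279) and tongs (478,305) are where they were, and the robot is clear of everything.

```bash
python3 -c "
from workcell import job_done,observe
print(observe()['clock']);print(job_done())"
```

```text
11.2167
the job is handed in; nothing more can be done
None
```

I pushed the small aluminium gauge with both open fingertips held parallel to the far edge, so it squared itself up as it slid. After a check I nudged it 1.3 mm further, withdrew the arm and handed in at about 11.2 s.

- **Line on the edge:** in the last check the scored line was 0.3 mm short of the edge in the scene camera and on it (0.0 mm) in the top camera. It is parallel to the edge to about 1 mrad.
- **Strip sticking out:** the fitted leading side put the overhang at about 36 mm instead of 35. This disagrees with the line fit by about 1 mm, within the 2 mm calibration. I trusted the line.
- **Other objects:** the gauge looks flat in the images, and the block, seal, tongs and press look unmoved.
- **Forces:** pushing force read at most about 2 N at the end of each move. The highest force reading was about 23 N, when I deliberately touched the shelf to find its height.
- **Refused command:** the pendant rejected one early command as malformed, and nothing moved.

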